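# Unstack the espresso cups onto their saucers

### The arm

A 6-joint arm with a two-finger parallel gripper is mounted at the origin on the work surface. World frame = base frame: x ahead of the robot, y to its left, z up, the work surface at z = 0. Lengths are in mm, angles in degrees, forces in N, time in s.
With the tool pointing down it reaches from about 275 to 750 mm from the base axis. Payload 10.2 kg.
Tool frame: the origin (TCP) lies on the centre line of the jaws, within the pads' length; the fingertips stand 19 mm ahead of it and the grasp point (between the pads) is the TCP; z points along the fingers, y is the line along which they close (so a half turn about z gives the same grasp; the last joint's range is limited). The gripper opens to 88 mm and grips with 3 to 60 N. Pads are 18 mm wide; open, the fingers measure 123 mm over their backs; the gripper's body (75 mm by 187 mm) begins 45 mm behind the grasp point.
Start: joints at [-83.216, 17.928, 85.812, -0, 76.261, -12.8], TCP at [175.959, -494.641, 257.72] pointing down, gripper open.
Joint ranges: [-168.41, 168.41], [-55.51, 124.54], [10.69, 146.95], [-70.63, 250.63], [1, 178], [-165.06, 165.06]. Speed limits (degrees/s): [136.94, 136.94, 172.46, 180, 180, 180].

### API

Orientations are given as a 3x3 rotation matrix whose columns are the frame's x, y, z axes.
In Python, from rig import manip, viewer, models gives the robot as it stands.
- The arm moves only by the shell command python3 -m crank 'ROWS'. ROWS is a JSON object of lists of equal length, an entry for each row: "fingers": the finger opening in mm, from 0 to 88.1; "translation": the shift along the world's x, y, z in mm, a list of three; "yaw": the turn about the world's z in rad. In form: {"fingers": [fingers, ...], "translation": [[dx, dy, dz], ...], "yaw": [yaw, ...]}. A call has 1 to 10 rows; each row is the pose to reach, as a shift and turn from the pose commanded when the call began; what a row does not reach only later rows make up. A row lasts 1/8 s, in which the tool goes at most 62.5 mm and 10.7 degrees, less where a joint would pass 70% of its speed; a pose out of reach is approached as far as the arm can. A call with a gripper value outside its range is refused whole. The fingers move at their own pace and stop on an object; the grip force is fixed at half the most. Time passes only in rows, so rows that repeat a pose let the fingers close. It gives the time, the measured TCP pose, the force, the opening and the grip force at its end, in the units of the state.
- manip.observe(): the state, without advancing time (a new reading comes with each control period).
- viewer.capture(name): name is "scene" or "top" or "wrist"; returns a dict with "frame" (400x640x3 uint8, blue, green, red), "depth" (400x640 float32, mm along the optical axis (not along the pixel's ray), 0 where there is no reading), "fx", "fy", "cx", "cy" (pixels), "T" (4x4, takes a point from camera to world coordinates). Camera axes: x right, y down, z forward; pixel columns grow to the right and rows downward; lengths in mm; the calibration is good to about 2 mm. A picture is of the moment at which its call begins.
- manip.close_job(): hands the job in; it is judged then, once.
Trained networks look in a picture, given as the dict that the camera call returned (one of the last four; its "shot" number tells which), for a name from the list of things; names that differ only in an ending like _2 or _b are one class to them, and where a whole thing is asked for, a point or a joint stands for the part that bears it (a point fixed in the world has none). Each returns a list of dicts, best first, with "p" (0 to 1); they miss things now and then, are a little off and sometimes report something else, mostly with a low value. They report only what shows in the picture. A call takes as long as a camera call. They do not tell look-alikes from the thing itself.
- models.find_in(picture, query): "rect" ([centre column, centre row, width, height] in pixels, round what is visible of it).
The state is a dict: "clock": time; "q": joint angles; "dq": joint speeds; "effort": joint torques, N m; "tcp_pos": TCP position; "eef_rot": TCP orientation; "force": force on the tool from outside, world axes, zero at the start; "ft_torque": the same for the moment, N m; "opening": finger opening in mm; "gripper_force": force on a finger pad.
Only numpy, scipy, OpenCV 4.12 (cv2) and the standard library are available. Lean on these libraries where they do the work, as an engineer would, in place of code of your own. Each camera call takes 0.05 s, during which the arm holds its last target. There are 200 camera calls.

### The job

The four white espresso cups stand stacked in one another, and their four saucers are laid out on the counter. Take the stack apart from the top, one cup at a time, and set each cup down (do not drop it) upright in the middle of the saucer of its own size before taking the next: the smallest cup on the smallest saucer, and so on up to the largest. Leave the saucers, the glass jar and the spoon where they are.

Things in the scene. Friction and masses are not known exactly. Their poses are not given: they have to be found in the camera images.
- cup_46: Smallest of four thick-walled white porcelain cups: 46 mm high, 46 mm across the rim, 41 mm at the foot, about 80 g. Handle along its +y (any heading), 18 mm out, 15 to 37 mm above the foot; its x sides are free. Origin: centre of the underside, z up. Top of the stack at the start.
- cup_54: Second smallest of four thick-walled white porcelain cups: 52 mm high, 54 mm across the rim, 49 mm at the foot, about 115 g. The next cup's foot rests on a ledge 10 mm below the rim, with 2 mm play. Handle along its +y (any heading), 18 mm out, 15 to 43 mm above the foot; its x sides are free. Origin: centre of the underside, z up. The 46 mm cup starts in it.
- cup_62: Second largest of four thick-walled white porcelain cups: 58 mm high, 62 mm across the rim, 57 mm at the foot, about 150 g. The next cup's foot rests on a ledge 10 mm below the rim, with 2 mm play. Handle along its +y (any heading), 18 mm out, 15 to 49 mm above the foot; its x sides are free. Origin: centre of the underside, z up. The 54 mm cup starts in it.
- cup_70: Largest of four thick-walled white porcelain cups: 64 mm high, 70 mm across the rim, 65 mm at the foot, about 190 g. The next cup's foot rests on a ledge 10 mm below the rim, with 2 mm play. Handle along its +y (any heading), 18 mm out, 15 to 55 mm above the foot; its x sides are free. Origin: centre of the underside, z up. The 62 mm cup starts in it, and it is the bottom of the stack.
- saucer_96: The smallest of four white porcelain saucers, for the 46 mm cup: 96 mm across, loose on the work surface, flat middle 67 mm across whose top lies 5 mm above the underside, edge sloping up to 16 mm. Origin: centre of the underside.
- saucer_116: The second smallest of four white porcelain saucers, for the 54 mm cup: 116 mm across, loose on the work surface, flat middle 75 mm across whose top lies 5 mm above the underside, edge sloping up to 16 mm. Origin: centre of the underside.
- saucer_136: The second largest of four white porcelain saucers, for the 62 mm cup: 136 mm across, loose on the work surface, flat middle 83 mm across whose top lies 5 mm above the underside, edge sloping up to 16 mm. Origin: centre of the underside.
- saucer_156: The largest of four white porcelain saucers, for the 70 mm cup: 156 mm across, loose on the work surface, flat middle 91 mm across whose top lies 5 mm above the underside, edge sloping up to 16 mm. Origin: centre of the underside.
- jar: Bystander: closed glass jar with a steel lid, 62 mm across, 76 mm high, standing among the saucers. Origin: centre of its underside.
- spoon: Bystander: steel coffee spoon, 130 mm long, bowl 39 by 26 mm at its +x end, up to 8 mm high, lying on the work surface; its length runs along its x. Origin near its middle, on its underside.
There are look-alikes about, which are no part of the job. What is shaped like the cup_70 but pink is not meant.

How it is judged:
By the outcome, as a careful person would: the job done as asked, in the order asked, and still so for the second after the job is handed in, with the robot touching nothing.
It also fails if it takes over 109 s, if anything falls off the work surface, if the arm or the gripper's body presses on something with over 40 N, if the wrist force passes 120 N, or if a joint passes its speed limit or range.

## Working session

There is one attempt and no reset: what is moved stays moved. The work goes in short steps, Python scripts to look and compute and a shell command to move; the robot and the scene stay as the last step left them, time stands still between calls to the robot, and variables do not carry over. Pictures are saved under pics/ and viewed, at most 16 in all, crops included, and the job is handed in when it is done.

```bash
ls; mkdir -p pics; python3 - <<'E'
from rig import manip, viewer, models
import cv2
o=manip.observe(); print({k:o[k] for k in('clock','tcp_pos','eef_rot','opening')})
for n in('top','scene'):
    p=viewer.capture(n); cv2.imwrite(f'pics/{n}0.png',p['frame']); print(n,p['T'],p['fx'])
    for q in('cup_46','cup_54','cup_62','cup_70','saucer_96','saucer_116','saucer_136','saucer_156','jar','spoon'):
        print(q,[(([round(x) for x in d['rect']]),round(d['p'],2)) for d in models.find_in(p,q)[:4]])
E
```

```text
pics
{'clock': 0.0, 'tcp_pos': array([ 175.94190655, -494.42738793,  257.16380162]), 'eef_rot': array([[ 9.42148897e-01,  3.35194615e-01, -1.61676500e-04],
       [ 3.35194554e-01, -9.42148135e-01,  1.22607451e-03],
       [ 2.58650360e-04, -1.20933783e-03, -9.99999235e-01]]), 'opening': 88.19213323419638}
top [[ 2.06285405e-02 -9.90816737e-01  1.33628806e-01  3.63323412e+02]
 [-9.99580808e-01 -2.31549677e-02 -1.73797580e-02  9.79903084e+00]
 [ 2.03143258e-02 -1.33214271e-01 -9.90879047e-01  1.04338679e+03]
 [ 0.00000000e+00  0.00000000e+00  0.00000000e+00  1.00000000e+00]] 399.9874893996526
cup_46 [([441, 225, 24, 34], 0.74), ([457, 279, 35, 32], 0.74), ([453, 227, 32, 22], 0.6), ([431, 234, 20, 29], 0.49)]
cup_54 [([441, 225, 24, 34], 0.74), ([457, 279, 35, 32], 0.74), ([453, 227, 32, 22], 0.6), ([431, 234, 20, 29], 0.49)]
cup_62 [([441, 225, 24, 34], 0.74), ([457, 279, 35, 32], 0.74), ([453, 227, 32, 22], 0.6), ([431, 234, 20, 29], 0.49)]
cup_70 [([441, 225, 24, 34], 0.74), ([457, 279, 35, 32], 0.74), ([453, 227, 32, 22], 0.6), ([431, 234, 20, 29], 0.49)]
saucer_96 [([254, 137, 58
[... 1169 characters left out ...]
 174, 15, 27], 0.81)]
cup_70 [([208, 208, 38, 34], 0.91), ([202, 187, 30, 24], 0.88), ([198, 172, 27, 21], 0.86), ([219, 174, 15, 27], 0.81)]
saucer_96 [([408, 312, 91, 70], 0.95), ([460, 230, 43, 29], 0.92), ([327, 231, 59, 37], 0.92), ([229, 275, 62, 43], 0.8)]
saucer_116 [([408, 312, 91, 70], 0.95), ([460, 230, 43, 29], 0.92), ([327, 231, 59, 37], 0.92), ([229, 275, 62, 43], 0.8)]
saucer_136 [([408, 312, 91, 70], 0.95), ([460, 230, 43, 29], 0.92), ([327, 231, 59, 37], 0.92), ([229, 275, 62, 43], 0.8)]
saucer_156 [([408, 312, 91, 70], 0.95), ([460, 230, 43, 29], 0.92), ([327, 231, 59, 37], 0.92), ([229, 275, 62, 43], 0.8)]
jar [([304, 269, 28, 46], 0.65)]
spoon [([383, 227, 11, 29], 0.71)]
```

View pics/top0.png

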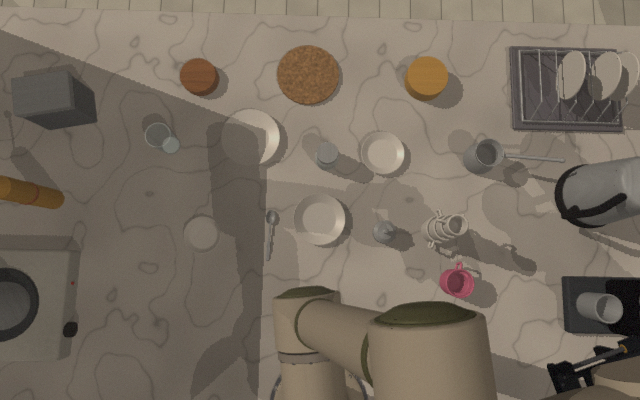

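View pics/scene0.png

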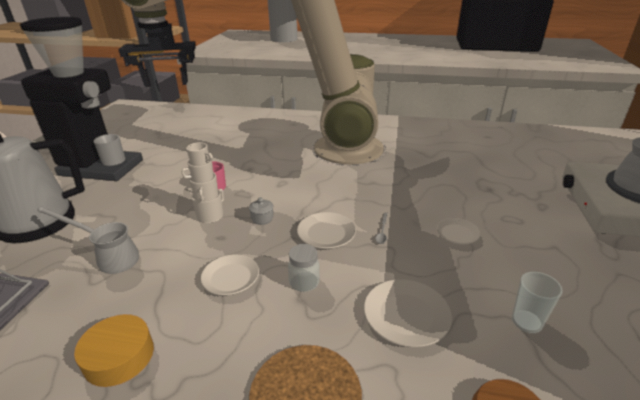

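Top view: the white stack is at (445,225), with the pink look-alike at (457,281) and a grey bowl at (383,233). Saucers are at (252,137), (320,220), (382,153) and (203,233); the jar is at (327,155) and the spoon at (272,234). Next I'll measure positions.

```bash
cat > h.py <<'E'
import numpy as np, cv2
def cloud(p):
    d=p['depth']; v,u=np.mgrid[:d.shape[0],:d.shape[1]]
    c=np.stack([(u-p['cx'])/p['fx']*d,(v-p['cy'])/p['fy']*d,d,np.ones_like(d)],-1)
    w=(c@p['T'].T)[...,:3]; w[d<=0]=np.nan; return w
def box(w,u,v,r): return w[max(0,v-r):v+r,max(0,u-r):u+r]
def proj(p,X):
    c=np.linalg.inv(p['T'])@np.append(X,1); return p['fx']*c[0]/c[2]+p['cx'],p['fy']*c[1]/c[2]+p['cy']
E
python3 - <<'E'
from rig import viewer
from h import *
from scipy.optimize import least_squares
pt=viewer.capture('top'); w=cloud(pt); ps=viewer.capture('scene'); ws=cloud(ps)
print('table z', np.nanmedian(w[180:200,240:300,2]), np.nanmedian(ws[290:300,180:200,2]))
for nm,ww,pts in(('top',w,[(254,137,38),(320,220,32),(382,153,28),(203,233,24)]),('scene',ws,[(408,312,48),(327,231,32),(229,275,34),(460,234,24)])):
  for u,v,r in pts:
    q=box(ww,u,v,r).reshape(-1,3); q=q[np.isfinite(q[:,2])]
    m=q[(q[:,2]>3.5)&(q[:,2]<19)]
    c=np.median(m,0)[:2]
    for _ in range(4): # keep near, then hull circle
        m=m[np.hypot(*(m[:,:2]-c).T)<90]; c,R=cv2.minEnclosingCircle(m[:,:2].astype(np.float32)); c=np.array(c)
    print(nm,u,v,'n',len(m),'circle',np.round(c,1),'D',round(2*R,1),'mean',m[:,:2].mean(0).round(1),'zmax',m[:,2].max().round(1))
for nm,ww,u,v,r in(('top',w,445,225,30),('scene',ws,205,185,45)):
  q=box(ww,u,v,r).reshape(-1,3); q=q[np.isfinite(q[:,2])]
  for a,b in((10,50),(70,100),(115,140),(158,180),(184,196)):
    m=q[(q[:,2]>a)&(q[:,2]<b)&(np.abs(q[:,1]+250)<150)]
    if len(m): print(nm,a,b,len(m),'lo',np.percentile(m,3,axis=0).round(),'hi',np.percentile(m,97,axis=0).round())
cv2.imwrite('pics/crop1.png',np.hstack([cv2.resize(pt['frame'][195:305,360:500],None,fx=2.8,fy=2.8,interpolation=cv2.INTER_CUBIC),cv2.resize(ps['frame'][135:245,150:290],None,fx=2.8,fy=2.8,interpolation=cv2.INTER_CUBIC)]))
E
```

```text
table z -1.4094027074845599 -1.0951796942096053
top 254 137 n 2049 circle [677.8 192.9] D 159.5 mean [678.  195.5] zmax 18.5
top 320 220 n 1731 circle [458.6  11.8] D 170.4 mean [464.   8.] zmax 18.8
top 382 153 n 1137 circle [ 646.  -172.6] D 151.9 mean [ 644.3 -158.5] zmax 18.9
top 203 233 n 752 circle [424.7 303.4] D 113.6 mean [416.6 307.9] zmax 17.3
scene 408 312 n 4066 circle [677.3 195.7] D 158.1 mean [678.  197.8] zmax 17.5
scene 327 231 n 1452 circle [464.9   8. ] D 139.5 mean [460.2   8.4] zmax 17.5
scene 229 275 n 1550 circle [ 644.8 -156.1] D 117.9 mean [ 640.7 -158.3] zmax 17.2
scene 460 234 n 735 circle [417.7 306.4] D 100.1 mean [410.5 309. ] zmax 17.0
top 10 50 100 lo [ 395. -281.   14.] hi [ 463. -258.   50.]
top 70 100 98 lo [ 412. -290.   73.] hi [ 484. -262.   99.]
top 115 140 49 lo [ 416. -306.  116.] hi [ 469. -266.  139.]
top 158 180 161 lo [ 423. -309.  158.] hi [ 458. -254.  180.]
top 184 196 137 lo [ 420. -312.  185.] hi [ 463. -269.  192.]
scene 10 50 545 lo [ 289. -333.   11.] hi [ 476. -257.   49.]
scene 70 100 271 lo [ 439. -309.   71.] hi [ 488. -261.   99.]
scene 115 140 250 lo [ 439. -320.  116.] hi [ 472. -265.  139.]
scene 158 180 229 lo [ 424. -307.  159.] hi [ 465. -254.  180.]
scene 184 196 121 lo [ 422. -310.  184.] hi [ 465. -268.  190.]
```

View pics/crop1.png

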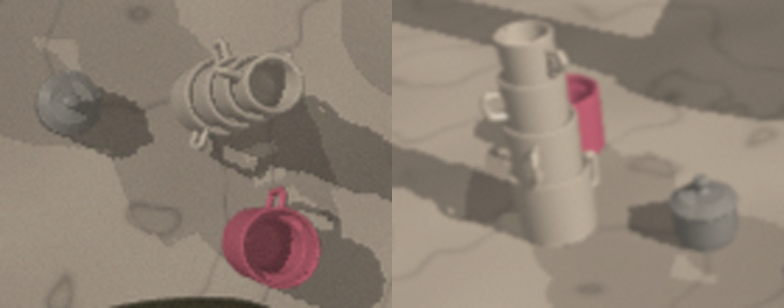

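The crop confirms the choice: the stack is the white cups, and the pink cup and the grey pot stay put. Now I'll work out the handle headings and refine the saucer centres.

```bash
python3 - <<'E'
from rig import viewer
from h import *
from scipy.optimize import least_squares
P={n:viewer.capture(n) for n in('top','scene')}; W={n:cloud(P[n]) for n in P}
B={'top':(445,225,32),'scene':(205,185,45)}
Q=[]
for n in P:
    q=box(W[n],*B[n]).reshape(-1,3); q=q[np.isfinite(q[:,2])]; Q.append(q[(np.hypot(q[:,0]-445,q[:,1]+290)<62)])
    m=Q[-1]; m=m[(m[:,2]>183)&(m[:,2]<193)&(np.hypot(m[:,0]-443,m[:,1]+290)<27)]
    print(n,'rim circle',cv2.minEnclosingCircle(m[:,:2].astype(np.float32)))
q=np.vstack(Q)
for nm,f,h0,h1,R0,R1 in(('46',144,15,37,20.5,23),('54',102,15,42,24.5,27),('62',54,15,48,28.5,31),('70',0,15,53,32.5,35)):
    m=q[(q[:,2]>f+3)&(q[:,2]<f+h1+6)]
    s=Q[1]; s=s[(s[:,2]>f+3)&(s[:,2]<f+h1+6)]
    R=lambda z:R0+(R1-R0)*(z-f)/(h1+9)
    fit=least_squares(lambda c:np.hypot(s[:,0]-c[0],s[:,1]-c[1])-R(s[:,2]),[443,-290],loss='soft_l1',f_scale=1.5)
    c=fit.x; r=np.hypot(*(m[:,:2]-c).T)-R(m[:,2]); k=(r>7)&(r<20)
    a=np.degrees(np.arctan2(m[k,1]-c[1],m[k,0]-c[0])); print(nm,c.round(1),k.sum(),np.histogram(a,18,(-180,180))[0], 'bins from -180 step 20')
ws=W['scene']
for nm,(u,v,r),R,c0 in(('156',(408,312,48),78,(677,196)),('136',(327,231,32),68,(464,8)),('116',(229,275,34),58,(645,-157)),('96',(460,234,24),48,(417,307))):
  for n in P:
    w=W[n].reshape(-1,3); z=w[:,2]; d=np.hypot(w[:,0]-c0[0],w[:,1]-c0[1])
    m=w[(z>11)&(z<19)&(d<R+6)&(d>R-14)]
    fit=least_squares(lambda c:np.hypot(m[:,0]-c[0],m[:,1]-c[1])-(R-3),c0,loss='soft_l1',f_scale=2)
    print(nm,n,len(m),fit.x.round(1))
for n,(u,v) in(('top',(328,150)),('scene',(304,255))):
    b=box(W[n],u,v,9).reshape(-1,3); print('jar',np.nanmedian(b,0).round())
E
```

```text
top rim circle ((440.5483093261719, -290.8517761230469), 23.262056350708008)
scene rim circle ((442.4151306152344, -289.34478759765625), 24.15479850769043)
46 [ 443.1 -288.9] 53 [ 4  3  0  0  1  0  0  0  1  0  1  0 36  4  0  0  0  3] bins from -180 step 20
54 [ 443.1 -290.9] 62 [ 2  3  0  0  0  0 45  0  0  1  1  0  1  2  0  1  2  4] bins from -180 step 20
62 [ 442.8 -290.7] 70 [ 3  1  0  0  0  0  0  0  0 53  7  2  0  0  0  0  2  2] bins from -180 step 20
70 [ 441.4 -290.5] 60 [ 0  0  0  0  0  0  0  0  1  0  0  0  1  1  1  2 48  6] bins from -180 step 20
156 top 597 [676.6 194.5]
156 scene 1285 [678.4 196. ]
136 top 527 [463.6   7.6]
136 scene 463 [466.4   9. ]
116 top 344 [ 642.9 -157. ]
116 scene 480 [ 645.8 -154.9]
96 top 218 [415.6 305. ]
96 scene 226 [418.1 306.6]
jar [630. -11.  74.]
jar [632.  -4.  75.]
```

Handle headings are about 72°, -50°, 10° and 148° (cups 46, 54, 62, 70). The jaw axis for cup_46 should be -18°, a yaw of +0.915 rad. I'll move above the stack and check with the wrist camera.

```bash
python3 -m crank '{"fingers":[88,88,88,88,88,88,88,88,88],"translation":[[30,23,10],[75,58,20],[120,92,20],[165,127,20],[210,161,20],[245,188,20],[266,204,20],[266,204,20],[266,204,20]],"yaw":[0.12,0.25,0.4,0.55,0.7,0.82,0.915,0.915,0.915]}'
cat > look.py <<'E'
import sys
from rig import manip, viewer
from h import *
p=viewer.capture('wrist'); w=cloud(p); cv2.imwrite('pics/'+sys.argv[1],p['frame'])
o=manip.observe(); print('t',o['clock'],'tcp',o['tcp_pos'].round(1),'th_y',np.degrees(np.arctan2(o['eef_rot'][1,1],o['eef_rot'][0,1])).round(1))
z0=float(sys.argv[2]); x0,y0=float(sys.argv[3]),float(sys.argv[4]); R=float(sys.argv[5])
q=w.reshape(-1,3); m=q[(abs(q[:,2]-z0)<5)&(np.hypot(q[:,0]-x0,q[:,1]-y0)<R+6)]
print('z',np.median(m[:,2]).round(1),'circle',cv2.minEnclosingCircle(m[:,:2].astype(np.float32)),len(m))
E
python3 look.py w1.png 190 442 -290 23
```

```text
clock: 2.42
tcp_pos: [441.4, -291.1, 277.7]
eef_rot: [[0.311, 0.951, -0.0], [0.951, -0.311, -0.0], [-0.0, -0.0, -1.0]]
force: [0.3, 0.4, -0.9]
opening: 87.9
gripper_force: 0.0
t 2.475 tcp [ 441.3 -291.3  277.7] th_y -18.1
z 190.9 circle ((441.29132080078125, -289.80853271484375), 23.210630416870117) 1106
```

View pics/w1.png

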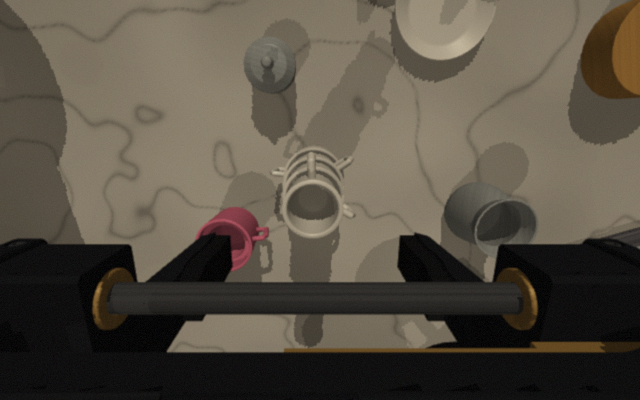

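The wrist view shows the stack rim at (312,207), centred between the jaws, with the cup_46 handle straight up the image, i.e. perpendicular to the jaws. I'll descend, grip and lift.

```bash
python3 -m crank '{"fingers":[88,88,88,88,88,40,36,36,36,36],"translation":[[0,1,-25],[0,1,-60],[0,1,-90],[0,1,-99],[0,1,-99],[0,1,-99],[0,1,-99],[0,1,-99],[0,1,-99],[0,1,-99]],"yaw":[0,0,0,0,0,0,0,0,0,0]}'; python3 -m crank '{"fingers":[36,36,36,36,36,36],"translation":[[0,0,0],[0,0,0],[0,0,4],[0,0,10],[0,0,30],[0,0,60]],"yaw":[0,0,0,0,0,0]}'
```

```text
clock: 3.72
tcp_pos: [441.9, -289.6, 178.8]
eef_rot: [[0.309, 0.951, -0.0], [0.951, -0.309, 0.0], [-0.0, -0.0, -1.0]]
force: [-1.0, -0.5, 1.6]
opening: 44.2
gripper_force: 29.8
clock: 4.47
tcp_pos: [441.8, -289.4, 239.2]
eef_rot: [[0.309, 0.951, -0.001], [0.951, -0.309, 0.001], [0.001, -0.001, -1.0]]
force: [-0.7, 0.7, 0.0]
opening: 43.7
gripper_force: 29.9
```

```bash
python3 -m crank '{"fingers":[36,36,36,36,36,36,36,36,36,36],"translation":[[0,15,0],[-2,45,0],[-4,90,0],[-6,145,0],[-8,200,0],[-10,255,0],[-12,310,0],[-15,365,0],[-18,420,-10],[-20,470,-25]],"yaw":[0,0,0,0,0,0,0,0,0,0]}'; python3 -m crank '{"fingers":[36,36,36,36,36,36,36,36,36],"translation":[[-1,45,-30],[-2,80,-60],[-3,105,-90],[-4,120,-115],[-5,125,-135],[-5,125.5,-150],[-5,125.5,-155],[-5,125.5,-155],[-5,125.5,-155]],"yaw":[0,0,0,0,0,0,0,0,0]}'
python3 look.py w2.png 20 417 306 45
python3 - <<'E'
from rig import viewer
import cv2
cv2.imwrite('pics/s2.png',viewer.capture('scene')['frame'])
E
```

```text
clock: 5.72
tcp_pos: [420.6, 182.7, 212.7]
eef_rot: [[0.308, 0.951, -0.0], [0.951, -0.308, 0.0], [0.0, -0.0, -1.0]]
force: [0.3, -0.7, -0.9]
opening: 43.8
gripper_force: 29.9
clock: 6.85
tcp_pos: [417.3, 305.8, 59.4]
eef_rot: [[0.309, 0.951, 0.001], [0.951, -0.309, 0.0], [0.001, 0.001, -1.0]]
force: [-0.7, -0.7, -0.8]
opening: 43.5
gripper_force: 29.9
t 6.9 tcp [417.3 305.9  59.4] th_y -18.0
z 16.2 circle ((416.4186096191406, 308.1192932128906), 47.788387298583984) 1624
```

View pics/w2.png

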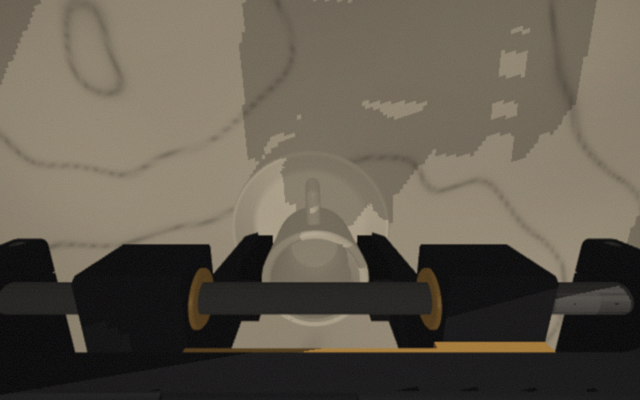

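The cup hangs in the jaws at (315,278) over the saucer rim at (312,215). The measured saucer centre is about (416.7, 307.3), so I'll nudge and lower.

```bash
python3 -m crank '{"fingers":[36,36,36,36,36,36,36],"translation":[[-0.6,1.5,-4],[-0.6,1.5,-10],[-0.6,1.5,-15],[-0.6,1.5,-18],[-0.6,1.5,-19],[-0.6,1.5,-19.5],[-0.6,1.5,-19.5]],"yaw":[0,0,0,0,0,0,0]}'
```

```text
clock: 7.82
tcp_pos: [416.4, 307.4, 39.4]
eef_rot: [[0.309, 0.951, 0.0], [0.951, -0.309, 0.0], [0.0, 0.0, -1.0]]
force: [-1.0, 0.1, -0.2]
opening: 43.9
gripper_force: 29.8
```

```bash
python3 -m crank '{"fingers":[36,36],"translation":[[0,0,-0.7],[0,0,-0.7]],"yaw":[0,0]}' | grep -E 'tcp|force'; python3 -m crank '{"fingers":[36,36],"translation":[[0,0,-0.7],[0,0,-0.7]],"yaw":[0,0]}'| grep -E 'tcp|force'
```

```text
tcp_pos: [416.4, 307.5, 39.2]
force: [-3.8, -1.1, 9.1]
gripper_force: 29.6
tcp_pos: [416.5, 307.6, 39.2]
force: [-6.1, -2.5, 15.3]
gripper_force: 29.4
```

```bash
python3 -m crank '{"fingers":[36,48,62,62,62,62,70,80,88,88],"translation":[[0,0,0.9],[0,0,0.9],[0,0,0.9],[0,0,0.9],[0,0,5],[0,0,25],[0,0,65],[0,0,110],[0,-20,150],[0,-60,170]],"yaw":[0,0,0,0,0,0,0,0,0,0]}'; python3 look.py w3.png 50 416 307 23;python3 - <<'E'
from rig import viewer
from h import *
ps=viewer.capture('scene'); w=cloud(ps).reshape(-1,3)
m=w[(np.hypot(w[:,0]-417,w[:,1]-307)<25)]; m=m[m[:,2]>30]; print(m[:,2].max(),cv2.minEnclosingCircle(m[m[:,2]>46][:,:2].astype(np.float32)))
u,v=map(int,proj(ps,[417,307,20])); cv2.imwrite('pics/s3.png',cv2.resize(ps['frame'][v-60:v+60,u-80:u+80],None,fx=3,fy=3))
E
```

```text
clock: 9.57
tcp_pos: [416.7, 247.4, 210.1]
eef_rot: [[0.307, 0.952, 0.003], [0.952, -0.307, 0.001], [0.002, 0.003, -1.0]]
force: [1.1, -0.3, 0.3]
opening: 88.2
gripper_force: 0.0
t 9.625 tcp [417.2 244.  211.6] th_y -18.0
z 51.3 circle ((416.6901550292969, 306.85791015625), 22.989938735961914) 719
487.9536195769388 ((418.586669921875, 304.7872009277344), 23.952884674072266)
```

View pics/s3.png

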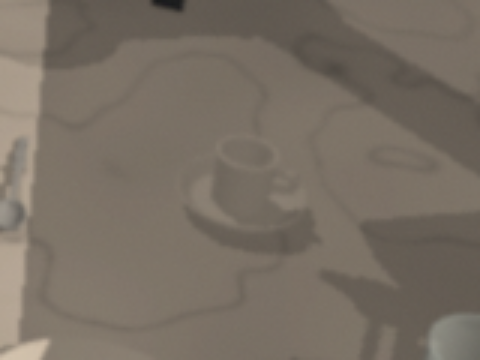

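Cup_46 stands upright and centred at (416.7, 306.9), which matches its saucer. Back to the stack for cup_54, with the jaw axis at 40° (yaw +1.01).

```bash
python3 -m crank '{"fingers":[88,88,88,88,88,88,88,88,88,88],"translation":[[1,-50,10],[3,-105,20],[5,-160,29],[8,-215,29],[11,-270,29],[14,-325,29],[17,-380,29],[20,-435,29],[23,-490,29],[25,-525,29]],"yaw":[0.05,0.15,0.25,0.38,0.5,0.6,0.7,0.8,0.9,1.01]}';python3 -m crank '{"fingers":[88,88,88],"translation":[[0,-13,0],[0,-13,0],[0,-13,0]],"yaw":[0,0,0]}'; python3 look.py w4.png 154 442 -290 27
```

```text
clock: 10.92
tcp_pos: [441.4, -279.5, 236.1]
eef_rot: [[-0.643, 0.766, -0.0], [0.766, 0.643, 0.001], [0.001, 0.0, -1.0]]
force: [0.2, -0.1, 0.7]
opening: 87.9
gripper_force: 0.0
clock: 11.3
tcp_pos: [441.6, -289.3, 236.9]
eef_rot: [[-0.641, 0.767, -0.0], [0.767, 0.641, 0.0], [0.0, 0.0, -1.0]]
force: [0.4, -0.4, 0.2]
opening: 87.9
gripper_force: 0.0
t 11.35 tcp [ 441.6 -289.4  237. ] th_y 39.9
z 154.6 circle ((441.6513977050781, -290.0345764160156), 27.24237632751465) 1316
```

View pics/w4.png

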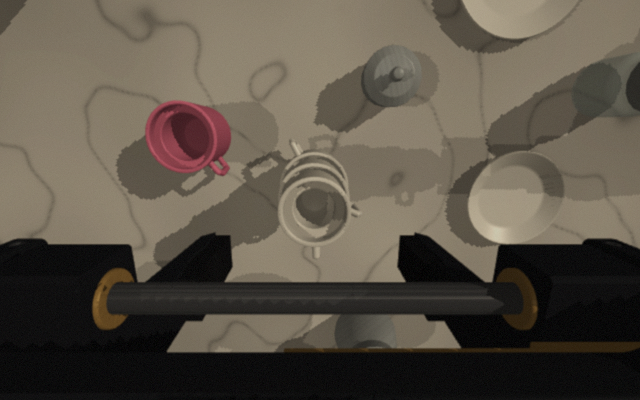

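The cup_54 rim is at (313,212), centred between the jaws, with its handle at (317,252), perpendicular to them. Descend, grip and lift.

```bash
python3 -m crank '{"fingers":[88,88,88,88,88,48,44,44,44,44],"translation":[[0,-0.6,-25],[0,-0.6,-60],[0,-0.6,-90],[0,-0.6,-100],[0,-0.6,-100],[0,-0.6,-100],[0,-0.6,-100],[0,-0.6,-100],[0,-0.6,-100],[0,-0.6,-100]],"yaw":[0,0,0,0,0,0,0,0,0,0]}'; python3 -m crank '{"fingers":[44,44,44,44,44,44],"translation":[[0,0,0],[0,0,2],[0,0,6],[0,0,15],[0,0,40],[0,0,70]],"yaw":[0,0,0,0,0,0]}'
```

```text
clock: 12.6
tcp_pos: [441.5, -291.3, 137.0]
eef_rot: [[-0.641, 0.767, 0.0], [0.767, 0.641, -0.0], [-0.0, -0.0, -1.0]]
force: [0.3, 1.0, 2.0]
opening: 51.5
gripper_force: 29.5
clock: 13.35
tcp_pos: [441.2, -291.1, 207.8]
eef_rot: [[-0.641, 0.767, -0.001], [0.767, 0.641, 0.0], [0.001, -0.0, -1.0]]
force: [-0.1, -0.2, -0.1]
opening: 51.9
gripper_force: 29.5
```

```bash
python3 -m crank '{"fingers":[44,44,44,44,44,44,44,44,44,44],"translation":[[10,7,0],[35,23,0],[75,50,0],[115,76,-10],[155,103,-30],[185,123,-60],[200,133,-95],[203,135,-125],[203,135,-142],[203,135,-147]],"yaw":[0,0,0,0,0,0,0,0,0,0]}'; python3 -m crank '{"fingers":[44,44],"translation":[[0,0,0],[0,0,0]],"yaw":[0,0]}'|grep tcp; python3 look.py w5.png 18 645 -156 56
```

```text
clock: 14.6
tcp_pos: [643.9, -156.0, 58.6]
eef_rot: [[-0.641, 0.767, -0.002], [0.767, 0.641, 0.001], [0.002, -0.001, -1.0]]
force: [0.3, 0.0, -0.5]
opening: 51.5
gripper_force: 29.5
tcp_pos: [644.8, -156.6, 61.1]
t 14.9 tcp [ 644.7 -156.6   60.9] th_y 39.9
z 15.4 circle ((643.4454345703125, -154.47068786621094), 58.038848876953125) 4067
```

View pics/w5.png

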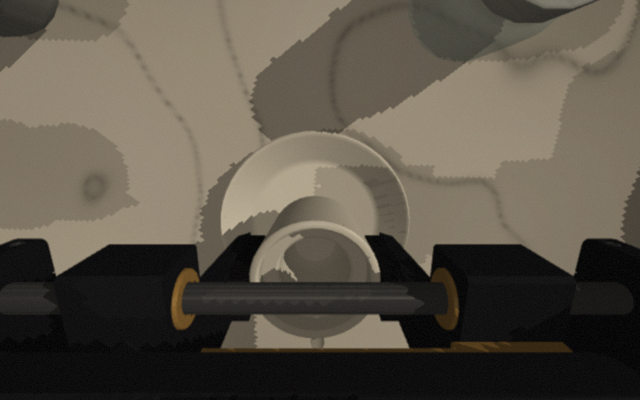

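Cup_54 is at (316,275) over the saucer (315,215). The saucer centre is (643.5, -155). Nudge and lower.

```bash
python3 -m crank '{"fingers":[44,44,44,44,44,44,44,44],"translation":[[-1,1.5,-5],[-1,1.5,-11],[-1,1.5,-16],[-1,1.5,-19],[-1,1.5,-20],[-1,1.5,-20.5],[-1,1.5,-21],[-1,1.5,-21]],"yaw":[0,0,0,0,0,0,0,0]}'|grep -E 'tcp|force'; python3 -m crank '{"fingers":[44,44],"translation":[[0,0,-0.6],[0,0,-0.6]],"yaw":[0,0]}'| grep -E 'tcp|force'
```

```text
tcp_pos: [643.4, -154.7, 39.7]
force: [-3.9, 1.2, 6.6]
gripper_force: 29.5
tcp_pos: [643.4, -154.7, 39.7]
force: [-5.8, 2.3, 11.3]
gripper_force: 29.4
```

Contact made. Ease up, open and retreat.

```bash
python3 -m crank '{"fingers":[44,56,70,70,70,70,75,80,88,88],"translation":[[0,0,0.9],[0,0,0.9],[0,0,0.9],[0,0,0.9],[0,0,5],[0,0,25],[0,0,65],[0,0,110],[-15,-10,150],[-50,-33,170]],"yaw":[0,0,0,0,0,0,0,0,0,0]}'; python3 look.py w6.png 57 643 -155 27
```

```text
clock: 17.4
tcp_pos: [593.8, -187.7, 212.1]
eef_rot: [[-0.643, 0.766, 0.005], [0.766, 0.643, -0.002], [-0.005, 0.002, -1.0]]
force: [0.3, -1.8, 0.1]
opening: 88.2
gripper_force: 0.0
t 17.45 tcp [ 590.8 -190.8  214.2] th_y 39.8
z 57.2 circle ((642.9632568359375, -153.72010803222656), 27.237600326538086) 767
```

View pics/w6.png

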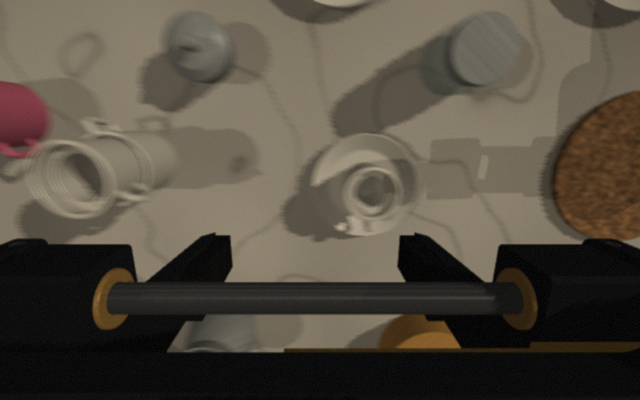

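Cup_54 stands upright at (372,190) in the middle of its saucer. Next is cup_62 (jaw axis 100°, yaw +1.047).

```bash
python3 -m crank '{"fingers":[88,88,88,88,88,88,88,88,88,88],"translation":[[-20,-14,0],[-50,-34,0],[-85,-57,0],[-120,-81,0],[-145,-98,0],[-151.7,-102.4,0],[-151.7,-102.4,-10],[-151.7,-102.4,-15],[-151.7,-102.4,-15],[-151.7,-102.4,-15]],"yaw":[0.15,0.3,0.45,0.6,0.75,0.9,1.047,1.047,1.047,1.047]}'; python3 look.py w7.png 112 442 -290 31
```

```text
clock: 18.7
tcp_pos: [441.9, -290.1, 193.7]
eef_rot: [[-0.985, -0.17, 0.0], [-0.17, 0.985, -0.0], [-0.0, -0.001, -1.0]]
force: [-0.3, 0.8, -0.4]
opening: 87.9
gripper_force: 0.0
t 18.75 tcp [ 441.8 -290.2  193.6] th_y 99.8
z 112.4 circle ((441.3194274902344, -290.36773681640625), 31.175107955932617) 1542
```

View pics/w7.png

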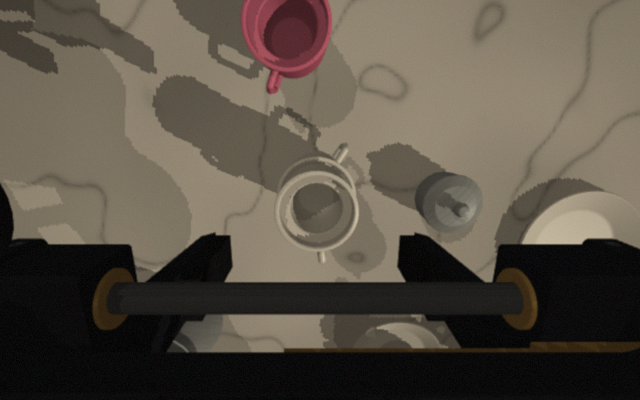

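The cup_62 rim is at (316,212), centred, with its handle at (322,257) perpendicular to the jaws. Descend and grip.

```bash
python3 -m crank '{"fingers":[88,88,88,88,88,55,52,52,52,52],"translation":[[-0.3,0,-25],[-0.3,0,-60],[-0.3,0,-90],[-0.3,0,-103],[-0.3,0,-103],[-0.3,0,-103],[-0.3,0,-103],[-0.3,0,-103],[-0.3,0,-103],[-0.3,0,-103]],"yaw":[0,0,0,0,0,0,0,0,0,0]}'; python3 -m crank '{"fingers":[52,52,52,52,52,52],"translation":[[0,0,0],[0,0,2],[0,0,6],[0,0,15],[0,0,40],[0,0,70]],"yaw":[0,0,0,0,0,0]}'
```

```text
clock: 20.0
tcp_pos: [441.5, -290.3, 90.7]
eef_rot: [[-0.985, -0.171, 0.001], [-0.171, 0.985, -0.001], [-0.0, -0.001, -1.0]]
force: [-0.1, 1.8, 5.4]
opening: 60.4
gripper_force: 30.1
clock: 20.75
tcp_pos: [441.2, -290.0, 161.1]
eef_rot: [[-0.985, -0.171, -0.001], [-0.171, 0.985, 0.001], [0.0, 0.001, -1.0]]
force: [0.4, -0.3, -1.9]
opening: 60.5
gripper_force: 29.8
```

```bash
python3 -m crank '{"fingers":[52,52,52,52,52,52,52,52,52,52],"translation":[[1,12,0],[3,40,0],[6,80,0],[10,125,0],[14,170,0],[17,215,-10],[20,255,-30],[22,282,-60],[23.6,294,-82],[23.8,298,-95]],"yaw":[0,0,0,0,0,0,0,0,0,0]}'; python3 -m crank '{"fingers":[52,52,52],"translation":[[0,0,-4],[0,0,-4],[0,0,-4]],"yaw":[0,0,0]}'|grep tcp; python3 look.py w8.png 18 465 8.3 66
```

```text
clock: 22.0
tcp_pos: [464.1, 9.1, 63.6]
eef_rot: [[-0.985, -0.173, -0.003], [-0.173, 0.985, 0.001], [0.002, 0.001, -1.0]]
force: [0.2, 0.8, -1.5]
opening: 60.5
gripper_force: 29.8
tcp_pos: [465.5, 7.4, 61.8]
t 22.425 tcp [465.5   7.5  61.8] th_y 99.8
z 15.2 circle ((463.9937744140625, 9.3599853515625), 67.99322509765625) 6028
```

View pics/w8.png

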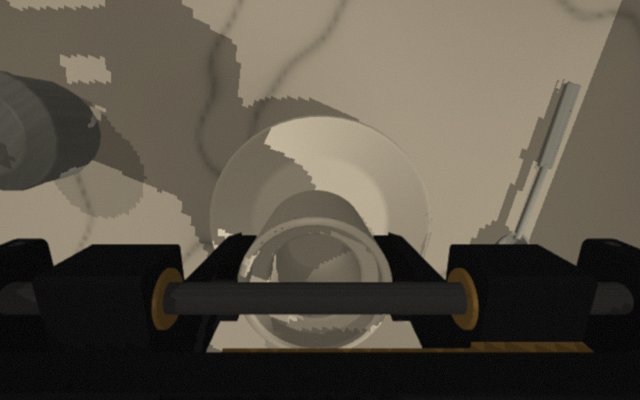

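Cup_62 hangs over the saucer at (320,215), with the spoon clear on the right at (545,160). The saucer centre is (464.2, 9). Nudge and lower.

```bash
python3 -m crank '{"fingers":[52,52,52,52,52,52,52,52],"translation":[[-1.3,1.5,-5],[-1.3,1.5,-11],[-1.3,1.5,-16],[-1.3,1.5,-18.5],[-1.3,1.5,-19.5],[-1.3,1.5,-20],[-1.3,1.5,-20.5],[-1.3,1.5,-20.5]],"yaw":[0,0,0,0,0,0,0,0]}'|grep -E 'tcp|force'; python3 -m crank '{"fingers":[52,52],"translation":[[0,0,-0.5],[0,0,-0.5]],"yaw":[0,0]}'| grep -E 'tcp|force'
```

```text
tcp_pos: [463.9, 9.5, 41.5]
force: [-4.4, 1.4, 10.1]
gripper_force: 30.5
tcp_pos: [464.0, 9.5, 41.4]
force: [-5.8, 2.0, 16.0]
gripper_force: 30.9
```

```bash
python3 -m crank '{"fingers":[52,64,76,76,76,76,80,84,88,88],"translation":[[0,0,0.8],[0,0,0.8],[0,0,0.8],[0,0,0.8],[0,0,5],[0,0,25],[0,0,65],[0,-10,105],[0,-35,130],[0,-70,140]],"yaw":[0,0,0,0,0,0,0,0,0,0]}'; python3 look.py w9.png 63 464 9 31
```

```text
clock: 24.92
tcp_pos: [464.2, -61.2, 182.1]
eef_rot: [[-0.985, -0.173, 0.003], [-0.173, 0.985, -0.001], [-0.002, -0.001, -1.0]]
force: [-0.2, -1.1, -0.5]
opening: 87.9
gripper_force: 0.0
t 24.975 tcp [464.7 -64.7 182.6] th_y 99.8
z 63.2 circle ((463.4472961425781, 8.433391571044922), 31.103105545043945) 1035
```

View pics/w9.png

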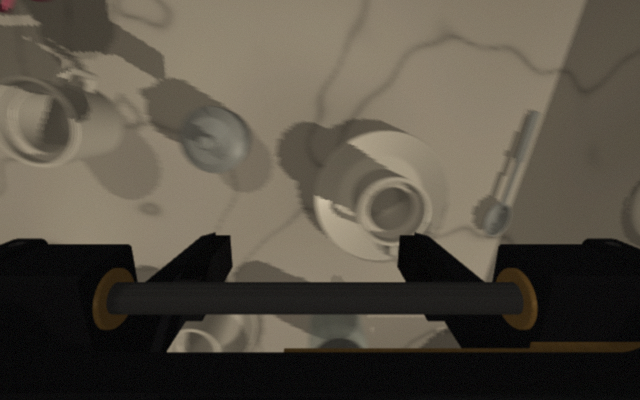

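Cup_62 stands upright in the saucer at (390,205). Last is cup_70 (jaw axis 58°, yaw -0.733).

```bash
python3 -m crank '{"fingers":[88,88,88,88,88,88,88,88,88,88],"translation":[[-2,-30,0],[-6,-70,0],[-10,-110,0],[-14,-150,0],[-18,-190,0],[-21,-218,-10],[-22.3,-229.8,-25],[-22.3,-229.8,-35],[-22.3,-229.8,-35],[-22.3,-229.8,-35]],"yaw":[-0.1,-0.2,-0.32,-0.45,-0.58,-0.7,-0.733,-0.733,-0.733,-0.733]}'; python3 look.py w10.png 64 442 -290 35
```

```text
clock: 26.22
tcp_pos: [441.9, -289.8, 145.6]
eef_rot: [[-0.848, 0.53, 0.0], [0.53, 0.848, -0.0], [-0.0, -0.0, -1.0]]
force: [-0.0, -0.3, 0.3]
opening: 88.2
gripper_force: 0.0
t 26.275 tcp [ 441.9 -289.9  145.7] th_y 58.0
z 64.3 circle ((441.2881774902344, -290.27362060546875), 35.235145568847656) 1744
```

View pics/w10.png

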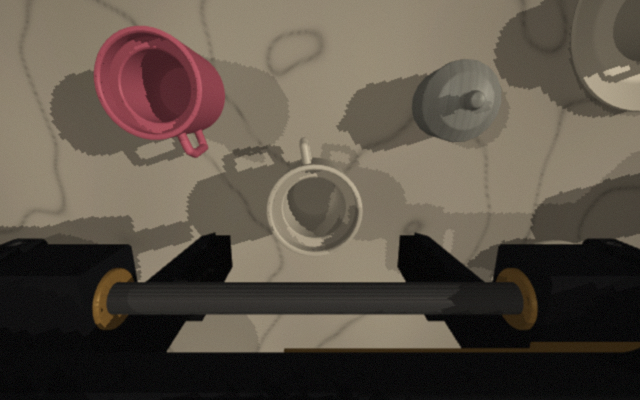

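The cup_70 rim is at (314,208), centred, with its handle at (306,152). The pink cup and the grey pot are clear of the fingers.

```bash
python3 -m crank '{"fingers":[88,88,88,88,88,64,60,60,60,60],"translation":[[-0.5,-0.4,-25],[-0.5,-0.4,-60],[-0.5,-0.4,-90],[-0.5,-0.4,-105],[-0.5,-0.4,-107.5],[-0.5,-0.4,-107.5],[-0.5,-0.4,-107.5],[-0.5,-0.4,-107.5],[-0.5,-0.4,-107.5],[-0.5,-0.4,-107.5]],"yaw":[0,0,0,0,0,0,0,0,0,0]}'; python3 -m crank '{"fingers":[60,60,60,60,60,60,60],"translation":[[0,0,0],[0,0,2],[0,0,6],[0,0,15],[0,0,50],[0,0,95],[0,0,125]],"yaw":[0,0,0,0,0,0,0]}'
```

```text
clock: 27.52
tcp_pos: [441.5, -291.2, 38.7]
eef_rot: [[-0.847, 0.532, 0.001], [0.532, 0.847, -0.001], [-0.002, -0.0, -1.0]]
force: [0.4, 1.1, 6.9]
opening: 70.0
gripper_force: 29.9
clock: 28.4
tcp_pos: [441.2, -291.0, 165.2]
eef_rot: [[-0.847, 0.532, 0.001], [0.532, 0.847, -0.002], [-0.002, -0.001, -1.0]]
force: [-0.5, -0.0, -2.1]
opening: 70.4
gripper_force: 30.0
```

```bash
python3 -m crank '{"fingers":[60,60,60,60,60,60,60,60,60,60],"translation":[[6,13,0],[20,41,0],[40,82,0],[62,127,0],[84,172,0],[106,217,0],[128,262,0],[150,307,0],[172,352,0],[192,396,0]],"yaw":[0,0,0,0,0,0,0,0,0,0]}'|grep tcp; python3 -m crank '{"fingers":[60,60,60,60,60,60,60,60,60],"translation":[[18,38,-5],[32,66,-20],[40,82,-42],[44.3,90.5,-65],[44.3,90.5,-85],[44.3,90.5,-97],[44.3,90.5,-101],[44.3,90.5,-101],[44.3,90.5,-101]],"yaw":[0,0,0,0,0,0,0,0,0]}'|grep -E 'tcp|op'; python3 look.py w11.png 18 677.5 195.5 76
```

```text
tcp_pos: [632.8, 107.7, 160.8]
tcp_pos: [677.8, 195.5, 62.7]
opening: 70.1
t 30.825 tcp [677.7 195.6  62.6] th_y 57.9
z 15.0 circle ((674.8443603515625, 198.04922485351562), 77.85245513916016) 8586
```

View pics/w11.png

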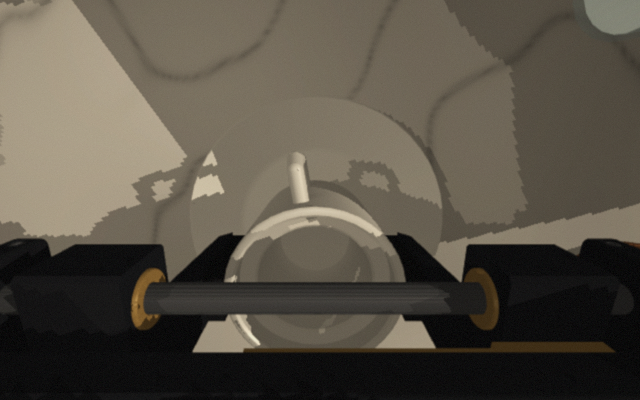

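Cup_70 hangs over the largest saucer at (317,220), with the jar well clear. The blended saucer centre is (675.8, 197.2). Nudge and lower.

```bash
python3 -m crank '{"fingers":[60,60,60,60,60,60,60,60],"translation":[[-1.9,1.6,-5],[-1.9,1.6,-10],[-1.9,1.6,-14],[-1.9,1.6,-16.5],[-1.9,1.6,-18],[-1.9,1.6,-18.7],[-1.9,1.6,-19.2],[-1.9,1.6,-19.2]],"yaw":[0,0,0,0,0,0,0,0]}'|grep -E 'tcp|force'; python3 -m crank '{"fingers":[60,60],"translation":[[0,0,-0.5],[0,0,-0.5]],"yaw":[0,0]}'| grep -E 'tcp|force'
```

```text
tcp_pos: [675.5, 197.3, 43.8]
force: [-6.4, -0.8, 6.9]
gripper_force: 29.9
tcp_pos: [675.6, 197.3, 43.7]
force: [-6.5, -0.6, 10.6]
gripper_force: 29.9
```

```bash
python3 -m crank '{"fingers":[60,72,84,86,86,86,86,86,86,86],"translation":[[0,0,0.6],[0,0,0.6],[0,0,0.6],[0,0,0.6],[0,0,5],[0,0,25],[0,0,65],[0,0,105],[-20,-20,140],[-50,-50,160]],"yaw":[0,0,0,0,0,0,0,0,0,0]}'; python3 -m crank '{"fingers":[86,86,86,86,86],"translation":[[-40,-40,30],[-80,-80,60],[-110,-110,80],[-110,-110,80],[-110,-110,80]],"yaw":[0,0,0,0,0]}' | grep -E 'tcp|clock'; python3 look.py w12.png 69 675.5 197 35
python3 - <<'E'
from rig import viewer
from h import *
from scipy.optimize import least_squares
P=viewer.capture('scene'); T=viewer.capture('top'); cv2.imwrite('pics/end.png',P['frame']); 
for p in (P,T):
  w=cloud(p).reshape(-1,3); w=w[np.isfinite(w[:,2])]
  for n,c0,D,h in((46,(417,306),96,51),(54,(644,-155),116,57),(62,(464,9),136,63),(70,(676,197),156,69)):
    d=np.hypot(w[:,0]-c0[0],w[:,1]-c0[1]); m=w[(abs(w[:,2]-h)<5)&(d<n/2+7)]
    s=w[(abs(w[:,2]-15)<4)&(d<D/2+6)&(d>D/2-14)]
    f=least_squares(lambda c:np.hypot(s[:,0]-c[0],s[:,1]-c[1])-(D/2-3),c0,loss='soft_l1',f_scale=2)
    print(n,'cup',np.round(cv2.minEnclosingCircle(m[:,:2].astype(np.float32))[0],1),'saucer',f.x.round(1))
E
```

```text
clock: 33.33
tcp_pos: [625.5, 147.1, 205.4]
eef_rot: [[-0.847, 0.531, 0.005], [0.531, 0.847, 0.0], [-0.004, 0.003, -1.0]]
force: [0.3, -0.2, -0.2]
opening: 86.1
gripper_force: 0.0
clock: 33.95
tcp_pos: [515.7, 37.6, 282.6]
t 34.0 tcp [515.8  37.8 282. ] th_y 57.9
z 68.9 circle ((674.1683959960938, 197.29820251464844), 35.489681243896484) 775
46 cup [417.7 306.1] saucer [418.7 306.5]
54 cup [ 645.7 -155.1] saucer [ 645.7 -154.9]
62 cup [465.7   7.9] saucer [465.9   9. ]
70 cup [675.8 197.1] saucer [677.3 196. ]
46 cup [417.2 304.6] saucer [415.9 305.1]
54 cup [ 641.9 -156.1] saucer [ 642.9 -156.9]
62 cup [0. 0.] saucer [462.6   9.4]
70 cup [674.  195.6] saucer [675.7 191.9]
```

View pics/end.png

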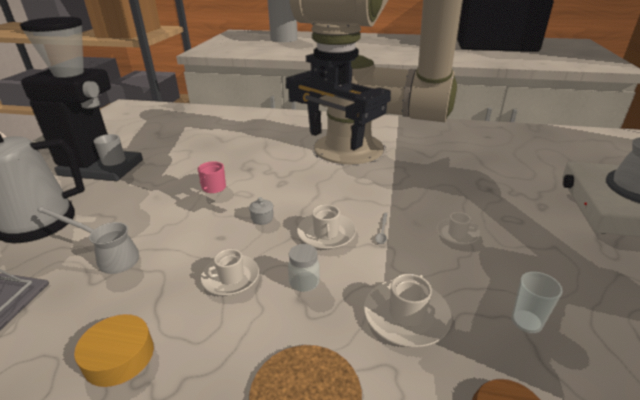

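All four cups stand upright on their own saucers, within about 2 mm of centre in the scene view. The cups are at (460,227), (229,268), (326,222) and (410,298). The jar, spoon and pink cup have not moved. Handing in.

```bash
python3 -c "
from rig import manip
print(manip.close_job())"
```

```text
the job is handed in; nothing more can be done
None
```

I handed the job in at about 34 s on the robot's clock: each of the four cups stands upright on the saucer of its own size, set down in order from the top of the stack, within about 2 mm of centre (largest up to about 4 mm off in the top camera).

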